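# Pack the photo kit tray and snap the battery case shut

### The job

Pack the photo kit: stand the lens and the film can in their round wells, lay the USB stick in its slot and the camera battery flat in its case, then put the cover on the battery case and press it down until it has clicked in level on every edge, so that the contacts cannot short. Set the lens down in its well, do not drop it in.

Things in the scene. Friction and masses are not known exactly. Their poses are not given: they have to be found in the camera images.
- lens: Spare camera lens, black, upright cylinder 66 to 68 mm across and 71 mm high, about 0.25 kg, standing on its rear cap; origin at the centre of its underside, z up. Grip it across its upper part, from above.
- film_can: Film canister, upright cylinder 31 mm across with a press lid 34 mm across on top, 52 mm high; origin at the centre of its underside, z up.
- usb: USB stick, flat black bar 18 x 52 x 8 mm with a metal plug at one end; origin at the centre of its underside, long side along its y, z up. Either end may lead.
- battery: Camera battery pack, plain black block 52 x 36 x 16 mm; origin at the centre of its underside, long side along its x, z up. Either end may lead. Grip the upper half across its 36 mm, so that the fingers stay above the case's rim.
- cover: Grey snap cover of the battery case, hat-shaped, 13 mm high, lying flange down: flange 76 x 60 x 3 mm, hollow crown 64 x 48 mm with a flat top. Origin at the centre of its underside, long side along x, z up; either end may lead. Grip the crown across its 48 mm. Laid on the case it rests on the clips 5 to 10 mm too high until pressed at mid-crown with 6 to 14 N.
- kit_tray: Black lift-out tray of a camera case, 200 x 200 mm, walls 18 mm high, fixed; origin at the centre of its underside, on the desk. In it stand the four inserts, two by two at x, y = +-47 mm, 5 mm above the desk, in any order, all turned like the tray.
- lens_well: Fixed grey foam insert 92 x 92 mm in the tray, origin at the centre of its underside, z up. Holds the lens: a round well 78 mm wide, its mouth 34 mm and its floor 12 mm above the origin.
- can_well: Fixed grey foam insert 92 x 92 mm in the tray, origin at the centre of its underside, z up. Holds the film can: a round well 44 mm wide, its mouth 34 mm and its floor 12 mm above the origin.
- usb_slot: Fixed grey foam insert 92 x 92 mm in the tray, origin at the centre of its underside, z up. Holds the USB stick lying flat: a slot 62 mm long (along y) and 28 mm wide (along x), 6 mm deep, its floor 12 mm above the origin, crossed at the middle by a shallower thumb notch, 4 mm deep, 34 mm (y) by 72 mm (x), with room for the fingers.
- battery_case: Fixed insert: grey plastic case 86 x 72 mm, origin at the centre of its underside, long side x, z up. Pocket 60 (x) x 44 mm (y), floor 12, flat rim 19 mm above the origin. Sloping guides and 6 white spring clips to 33 mm high (at x = +-24 mm on the long sides, middle of the short sides) lead in a cover up to 3 mm off and snap over its flange; shut, its origin is 19 mm above the case's.
Not all that is in view belongs to the job. Leave any yellow look-alike of the cover alone.

How it is judged:
On the way, in this order (a step that is already met when the one before it is completed fails the run):
1. the battery lies flat in the pocket of its case (horizontal distance between battery and battery_case below 0.008 m and z of battery in the frame of battery_case between 0.008 and 0.0145 m and angle between battery's own z axis and vertical below 0.08 rad and angle between the x axis of battery and the x axis of battery_case, either way round below 0.3 rad), for 0.2 s.
2. the cover is snapped down level over the battery (all of step 1 and horizontal distance between cover and battery_case below 0.004 m and z of cover in the frame of battery_case below 0.0206 m and angle between the z axis of cover and the z axis of battery_case, either way round below 0.03 rad), for 0.2 s.
At the end, for the whole second after the job is handed in: Lens and film can stand in their wells and the USB stick lies in its slot (on the floor, within 10 mm of the centre); the battery lies flat in its case (within 8 mm) and the cover is clicked down level over it (flange within 1.6 mm of the rim, 0.03 rad); all released and at rest (all of step 2 and horizontal distance between lens and lens_well below 0.01 m and z of lens in the frame of lens_well between 0.008 and 0.0155 m and angle between each of lens, film_can, usb's own z axis and vertical below 0.08 rad and horizontal distance between film_can and can_well below 0.01 m and z of film_can in the frame of can_well between 0.008 and 0.0155 m and horizontal distance between usb and usb_slot below 0.01 m and z of usb in the frame of usb_slot between 0.008 and 0.0135 m and angle between the y axis of usb and the y axis of usb_slot, either way round below 0.35 rad and linear speed of each of lens, film_can, battery, usb, cover below 0.02 m/s); the robot touches nothing.
It fails at once if the lens is dropped into its well (it falls faster than 0.7 m/s there) (linear speed of lens above 0.7 m/s and horizontal distance between lens and lens_well below 0.04 m and z of lens in the frame of lens_well below 0.06 m).
It also fails if it takes over 112 s, if anything falls off the work surface, if the arm or the gripper's body presses on something with over 40 N, if the wrist force passes 120 N, or if a joint passes its speed limit or range.

### The arm

A 6-joint arm with a two-finger parallel gripper is mounted at the origin on a cart in front of the work surface, level with it; the furniture and walls round the work are solid. World frame = base frame: x ahead of the robot, y to its left, z up, the work surface at z = 0. Lengths are in m, angles in rad, forces in N, time in s.
With the tool pointing down it reaches from about 0.375 to 0.9 m from the base axis. Payload 3.1 kg.
Tool frame: the origin (TCP) lies between the finger pads; the fingertips stand 8 mm ahead of it and the grasp point (between the pads) lies 11 mm behind it; z points along the fingers, y is the line along which they close (so a half turn about z gives the same grasp; the last joint's range is limited). The gripper opens to 85 mm and grips with 20 to 120 N. Pads are 22 mm wide; open, the fingers measure 114 mm over their backs; the gripper's body (76 mm by 85 mm) begins 54 mm behind the grasp point. The pads swing forward as they close: fully open they stand 13 mm farther back than shut.
Start: joints at [-1.49, 0.527, 1.433, -0, 1.181, -0.178], TCP at [0.16, -0.604, 0.239] pointing down, gripper open.
Joint ranges: [-3.08, 3.08], [-0.75, 2.2], [0.22, 2.44], [-1.43, 4.57], [0, 2.65], [-2.85, 2.85]. Speed limits (rad/s): [2.79, 2.79, 3.14, 3.14, 3.14, 3.14].

### API

Orientations are given as a unit quaternion [x, y, z, w].
In Python, from station import readout, cams, sign_off gives the robot as it stands.
- The arm moves only by the tool send_rows, never from a script. Its argument "commands" is text: rows parted by semicolons, each of 5 numbers parted by spaces: the finger opening in mm, from 0 to 85.4, then the shift along the tool's x, y, z each as a share of 0.02 m, from -1 to 1, then the turn about the tool's z as a share of 4 degrees, from -1 to 1. In form: grip dx dy dz spin; .... A call has 1 to 20 rows; each row shifts and turns the commanded pose from where the row before left it, along the tool's axes as they then stand; what a row does not reach is not made up. A row lasts 1/12 s, in which the tool goes at most 41.7 mm and 7.16 degrees, less where a joint would pass 70% of its speed; a pose out of reach is approached as far as the arm can. A call with a number of a shift or a turn outside -1 to 1 is refused whole. A call with a gripper value outside its range is refused whole. The fingers move at their own pace and stop on an object; "grip_force" is the grip in N (left out, the last holds). Time passes only in rows, so rows that do not move let the fingers close. It gives the time, the measured TCP pose, the force, the opening and the grip force at its end, in the units of the state.
- readout.sense(): the state, without advancing time (a new reading comes with each control period).
- cams.snapshot(name): name is "scene" or "top" or "wrist"; returns a dict with "pixels" (420x560x3 uint8, red, green, blue), "intrinsics" (3x3 intrinsics, pixels), "eye" and "rotation" of the camera in the world. Camera axes: x right, y down, z forward; pixel columns grow to the right and rows downward; lengths in m; the calibration is good to about 2 mm. A picture is of the moment at which its call begins. There is no depth.
- sign_off(): hands the job in; it is judged then, once.
The state is a dict: "t": time; "q": joint angles; "qd": joint speeds; "tau": joint torques, N m; "tcp_pos": TCP position; "tool_rot": TCP orientation; "force": force on the tool from outside, world axes, zero at the start; "ft_torque": the same for the moment, N m; "finger_gap": opening from 0.0 (shut) to 1.0 (fully open); "gripper_force": force on a finger pad.
Only numpy, scipy, OpenCV 4.12 (cv2) and the standard library are available. Lean on these libraries where they do the work, as an engineer would, in place of code of your own. Each camera call takes 0.05 s, during which the arm holds its last target. There are 200 camera calls.

## Working session

There is one attempt and no reset: what is moved stays moved. The work goes in short steps, Python scripts to look and compute and a tool call to move; the robot and the scene stay as the last step left them, time stands still between calls to the robot, and variables do not carry over. Pictures are saved under pics/ and viewed, at most 14 in all, crops included, and the job is handed in when it is done.

Besides the shell and the picture viewer there is one more tool, called after "Call:" by a JSON object that holds its "method" and its "body". send_rows: Moves the arm, as the interface text tells. Its arguments: {"type":"object","properties":{"commands":{"type":"string"},"grip_force":{"type":"number"}},"required":["commands"]}

```bash
mkdir -p pics; ls; cat > h.py <<'E'
import numpy as np,cv2
from station import readout,cams
def snap(n,f=None):
    s=cams.snapshot(n)
    if f: cv2.imwrite('pics/'+f,s['pixels'][:,:,::-1])
    return s
def ray(s,u,v,z):
    K=np.array(s['intrinsics']);R=np.array(s['rotation']);e=np.array(s['eye'])
    d=R@np.linalg.solve(K,[u,v,1.]);return e+d*(z-e[2])/d[2]
def proj(s,p):
    K=np.array(s['intrinsics']);R=np.array(s['rotation']);e=np.array(s['eye'])
    c=K@(R.T@(np.array(p)-e));return c[:2]/c[2]
E
python3 - <<'E'
from h import *
a=snap('top','top.png');b=snap('scene','scene.png')
for s in(a,b):print(s['intrinsics'],s['eye'],s['rotation'])
print(readout.sense())
E
```

```text
pics
[[492.46746565   0.         280.63903151]
 [  0.         492.46746565 205.61551482]
 [  0.           0.           1.        ]] [0.2861128  0.30254247 1.27256607] [ 0.70932565 -0.70065937  0.05706405 -0.05174226]
[[440.52103984   0.         285.46423215]
 [  0.         440.52103984 208.13065623]
 [  0.           0.           1.        ]] [-0.25777956  0.93677453  0.65312629] [-0.35766208  0.79684099 -0.44185135  0.20466964]
{'t': 0.1, 'q': array([-1.49049323e+00,  5.28433458e-01,  1.43378786e+00, -4.20299897e-06,
        1.18141016e+00, -1.78520578e-01]), 'qd': array([-0.00010034, -0.00239746, -0.00409911,  0.00089025, -0.00103546,
       -0.00089274]), 'tau': array([-8.96592865e-04, -4.43306780e+01, -1.78586984e+01, -1.82704903e-04,
        3.90729183e-03, -1.46055157e-05]), 'tcp_pos': array([ 0.15992754, -0.60353038,  0.23839009]), 'tool_rot': array([ 9.91637350e-01,  1.29051647e-01,  4.81008448e-05, -1.01827747e-03]), 'force': array([ 0.30261962, -0.65297948, -0.09947882]), 'ft_torque': array([-0.00382561, -0.0378969 , -0.00407408]), 'gripper_force': 0.0, 'finger_gap': 1.000663012938613}
```

Rotations are quaternions.

```bash
sed -i "s/R=np.array(s\['rotation'\])/R=Rot.from_quat(s['rotation']).as_matrix()/; 1a from scipy.spatial.transform import Rotation as Rot" h.py; head -12 h.py
```

```text
import numpy as np,cv2
from scipy.spatial.transform import Rotation as Rot
from station import readout,cams
def snap(n,f=None):
    s=cams.snapshot(n)
    if f: cv2.imwrite('pics/'+f,s['pixels'][:,:,::-1])
    return s
def ray(s,u,v,z):
    K=np.array(s['intrinsics']);R=Rot.from_quat(s['rotation']).as_matrix();e=np.array(s['eye'])
    d=R@np.linalg.solve(K,[u,v,1.]);return e+d*(z-e[2])/d[2]
def proj(s,p):
    K=np.array(s['intrinsics']);R=Rot.from_quat(s['rotation']).as_matrix();e=np.array(s['eye'])
```

View pics/top.png

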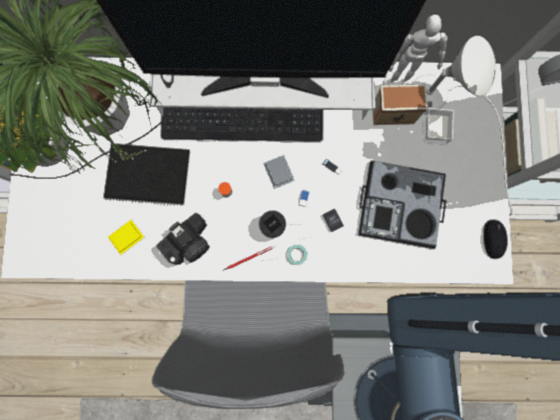

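View pics/scene.png

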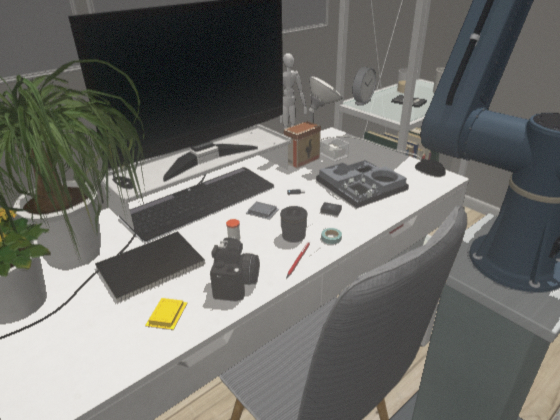

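Top view: lens (272,223), can with red lid (225,189), grey cover (278,171), battery (333,219), tray (403,205), with the lens well at (420,222), can well (390,181), USB slot (425,188) and battery case (383,217). Look-alikes are the blue stick (304,198) versus the black USB stick (332,166), the yellow cover (126,237), the camera's lens (190,240) and the mouse (495,238). I choose the black stick with the metal plug, the grey cover and the standing lens.

```bash
python3 - <<'E'
from h import *
im=cv2.imread('pics/top.png')[140:260,205:455]
cv2.imwrite('pics/crop.png',cv2.resize(im,None,fx=3.2,fy=3.2,interpolation=cv2.INTER_CUBIC))
s=snap('top');g=cv2.cvtColor(s['pixels'],cv2.COLOR_RGB2GRAY)
hsv=cv2.cvtColor(s['pixels'],cv2.COLOR_RGB2HSV)
def box(n,c,r,z,m):
    w=np.zeros_like(g);w[c[1]-r:c[1]+r,c[0]-r:c[0]+r]=255
    m=(m.astype(np.uint8)*255)&w
    cs=max(cv2.findContours(m,0,1)[0],key=cv2.contourArea)
    P=np.array([ray(s,*p[0],z)[:2] for p in cs]).astype(np.float32)
    (cx,cy),(a,b),an=cv2.minAreaRect(P);bx=cv2.boxPoints(((cx,cy),(a,b),an))
    e=bx[1]-bx[0],bx[2]-bx[1];e=max(e,key=np.linalg.norm)
    print(n,np.round([cx,cy,a,b],4),'long axis deg',round(np.degrees(np.arctan2(e[1],e[0])),1))
box('lens',(272,223),20,.071,g<110)
box('can',(225,189),10,.052,(hsv[...,1]>120))
box('cover',(278,171),22,.003,g<170)
box('batt',(333,219),15,.016,g<120)
box('usb',(332,166),14,.008,g<150)
box('tray',(403,205),55,.018,g<110)
box('blue',(304,198),12,.008,hsv[...,1]>100)
E
```

```text
lens [0.4269 0.3152 0.0628 0.0627] long axis deg 45.7
can [0.5175 0.4376 0.0282 0.0303] long axis deg -89.2
cover [0.5741 0.3014 0.0734 0.0577] long axis deg 23.1
batt [0.4462 0.1606 0.0486 0.0349] long axis deg 26.5
usb [0.591  0.1652 0.038  0.0179] long axis deg 54.2
tray [0.4513 0.035  0.275  0.1464] long axis deg 34.9
blue [0.5115 0.2328 0.0152 0.0199] long axis deg -13.5
```

View pics/crop.png

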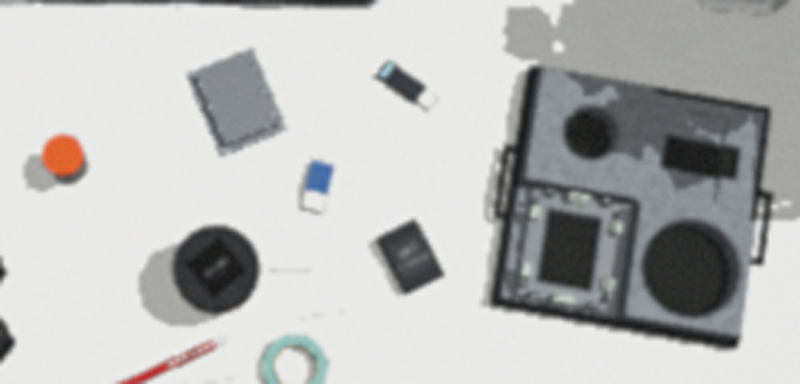

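The crop confirms the picks: USB bar with metal plug at crop (405,85), cover (237,100), battery (410,257), lens (216,268) and can (64,155). The blue and white thing at (318,185) is an eraser. Case and slot orientations fit a tray yaw of about -10°.

```bash
cat >> h.py <<'E'
def plan(x=None,y=None,z=None,yaw=None):
    "shift in tool axes (m) to the target; yaw (deg) = wanted world direction of tool y (mod 180)"
    st=readout.sense();p=st['tcp_pos'];R=Rot.from_quat(st['tool_rot']).as_matrix()
    t=np.array([p[0] if x is None else x,p[1] if y is None else y,p[2] if z is None else z])
    d=R.T@(t-p);c=np.degrees(np.arctan2(R[1,1],R[0,1]))
    s=None if yaw is None else round(-((yaw-c+90)%180-90),2)
    print('t %.2f tcp %s yawY %.1f tilt %.3f q6 %.2f gap %.3f F %s | tool shift mm %s spin deg %s'%(st['t'],np.round(p,4),c,np.arccos(-R[2,2]),st['q'][5],st['finger_gap'],np.round(st['force'],1),np.round(d*1000,1),s))
    return d,s
E
python3 - <<'E'
from h import *
s=snap('top')
C=np.array([ray(s,205+u/3.2,140+v/3.2,.018)[:2] for u,v in((533,68),(768,110),(737,347),(493,305))])
print(C,C.mean(0),np.linalg.norm(C-np.roll(C,1,0),axis=1))
for n,u,v in(('can',590,133),('usb',701,157),('lens',688,269),('case',572,251)):print(n,ray(s,205+u/3.2,140+v/3.2,.03))
plan(*C.mean(0),.25,80)
E
```

```text
[[ 0.60160667  0.05747718]
 [ 0.5690598  -0.13399607]
 [ 0.375543   -0.10155452]
 [ 0.40669168  0.09274788]] [ 0.48822529 -0.02133138] [0.19808048 0.19421973 0.19621724 0.19678329]
can [0.54546263 0.01473079 0.03      ]
usb [ 0.52697156 -0.07425654  0.03      ]
lens [ 0.43617932 -0.06089039  0.03      ]
case [0.44943566 0.03122326 0.03      ]
t 0.20 tcp [ 0.1599 -0.6038  0.2387] yawY -75.2 tilt 0.001 q6 -0.18 gap 1.004 F [-0.4 -0.2  0.9] | tool shift mm [ 466.4 -479.   -10.5] spin deg 24.83
```

Call:
{"method": "send_rows", "body": {"commands": "85 1 -1 0 0;85 1 -1 0 0;85 1 -1 0 0;85 1 -1 0 0;85 1 -1 0 0;85 1 -1 0 0;85 1 -1 0 0;85 1 -1 0 0;85 1 -1 0 0;85 1 -1 0 0;85 1 -1 0 0;85 1 -1 0 0;85 1 -1 0 0;85 1 -1 0 0;85 1 -1 0 0;85 1 -1 0 0;85 1 -1 0 0;85 1 -1 0 0;85 1 -1 0 0;85 0.9 -1 0 0", "grip_force": 40}}

```text
t: 1.87
tcp_pos: [0.4431, -0.1143, 0.2394]
tool_rot: [0.992, 0.129, 0.0, 0.0]
force: [0.4, -0.0, -0.7]
finger_gap: 0.995
gripper_force: 0.0
```

Call:
{"method": "send_rows", "body": {"commands": "85 0.9 -1 0 0;85 0.9 -1 0 0;85 0.9 -1 0 0;85 0.9 -1 0 0;85 0 0 0 1;85 0 0 0 1;85 0 0 0 1;85 0 0 0 1;85 0 0 0 1;85 0 0 0 1;85 0 0 0 0.2;85 0 0 0 0"}}

```text
t: 2.87
tcp_pos: [0.4914, -0.0198, 0.2392]
tool_rot: [0.996, -0.086, -0.0, -0.0]
force: [1.0, -0.5, 0.6]
finger_gap: 0.99
gripper_force: 0.0
```

```bash
python3 - <<'E'
from h import *
s=snap('wrist','w1.png');print(s['eye'],Rot.from_quat(s['rotation']).as_matrix()[:,2]);plan(.446,.161,.12,116.5)
E
```

```text
[ 0.56026092 -0.03184841  0.37444432] [-0.27139322  0.04821829 -0.96125996]
t 2.92 tcp [ 0.4914 -0.0199  0.2393] yawY -99.9 tilt 0.000 q6 1.48 gap 0.998 F [0.8 0.1 0.9] | tool shift mm [ -75.8 -170.4  119.3] spin deg -36.39
```

View pics/w1.png

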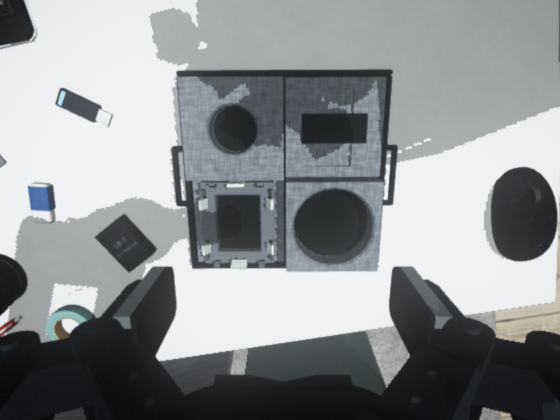

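Wrist view: tray with can well (234,129), USB slot (334,128), case pocket (239,222) and lens well (333,225). Battery at (127,243), USB stick (84,106).

```bash
cat >> h.py <<'E'
def boxes(s,n,c,r,z,m,verbose=True):
    g=s['pixels'][...,0];w=np.zeros(g.shape,np.uint8)
    w[max(0,c[1]-r):c[1]+r,max(0,c[0]-r):c[0]+r]=255
    m=(m.astype(np.uint8)*255)&w
    cs=max(cv2.findContours(m,0,1)[0],key=cv2.contourArea)
    P=np.array([ray(s,*p[0],z)[:2] for p in cs]).astype(np.float32)
    (cx,cy),(a,b),an=cv2.minAreaRect(P);bx=cv2.boxPoints(((cx,cy),(a,b),an))
    e=max((bx[1]-bx[0],bx[2]-bx[1]),key=np.linalg.norm)
    print(n,np.round([cx,cy,a,b],4),'long axis deg',round(float(np.degrees(np.arctan2(e[1],e[0])))%180,1),'px',cv2.boundingRect(cs))
E
python3 - <<'E'
from h import *
s=snap('wrist');g=cv2.cvtColor(s['pixels'],cv2.COLOR_RGB2GRAY)
for n,c,r,z in(('can',(234,129),33,.039),('usbslot',(334,128),42,.023),('pocket',(239,222),27,.024),('lens',(333,225),48,.039)):
    for th in(35,50):boxes(s,n,c,r,z,g<th)
boxes(s,'battery',(127,243),38,.016,g<80)
boxes(s,'usb',(84,106),34,.008,g<110)
for u,v in((177,70),(391,70)):print(ray(s,u,v,.018))
for u,v in((285,180),(285,78),(285,268)):print('seam',ray(s,u,v,.039))
for u,v in((234,185),(239,265)):print('caseclip',ray(s,u,v,.036))
E
```

```text
can [ 0.5491 -0.0016  0.0009  0.0009] long axis deg 78.8 px (251, 121, 2, 2)
can [0.5459 0.0124 0.0343 0.038 ] long axis deg 170.1 px (218, 106, 39, 44)
usbslot [ 0.532  -0.0651  0.037   0.0222] long axis deg 80.1 px (303, 115, 40, 25)
usbslot [ 0.5292 -0.0754  0.0601  0.0259] long axis deg 80.1 px (302, 114, 65, 29)Traceback (most recent call last):
  File "<stdin>", line 4, in <module>
  File "h.py", line 26, in boxes
    cs=max(cv2.findContours(m,0,1)[0],key=cv2.contourArea)
ValueError: max() iterable argument is empty
```

```bash
python3 - <<'E'
from h import *
s=snap('wrist');g=cv2.cvtColor(s['pixels'],cv2.COLOR_RGB2GRAY)
for n,c,r,z in(('can',(234,129),33,.039),('usbslot',(334,128),42,.023),('pocket',(239,222),32,.024),('lens',(333,225),48,.039)):
    for th in(50,60,70):boxes(s,n,c,r,z,g<th)
boxes(s,'battery',(127,243),38,.016,g<80)
boxes(s,'usb',(84,106),34,.008,g<110)
for u,v in((177,70),(391,70)):print(ray(s,u,v,.018))
for u,v in((285,180),(285,78),(285,268)):print('seam',ray(s,u,v,.039))
for u,v in((234,185),(239,265)):print('caseclip',ray(s,u,v,.036))
E
```

```text
can [0.5451 0.0124 0.0351 0.0378] long axis deg 150.1 px (217, 106, 40, 44)
can [0.5455 0.0141 0.0391 0.0386] long axis deg 34.2 px (214, 105, 43, 46)
can [0.5462 0.0145 0.0423 0.0397] long axis deg 30.8 px (211, 105, 47, 48)
usbslot [ 0.5292 -0.0753  0.06    0.0259] long axis deg 80.1 px (302, 114, 65, 29)
usbslot [ 0.5293 -0.0752  0.0613  0.0276] long axis deg 81.7 px (301, 113, 66, 31)
usbslot [ 0.5292 -0.0752  0.0616  0.0278] long axis deg 80.1 px (301, 113, 66, 31)
pocket [0.4592 0.031  0.0411 0.0433] long axis deg 171.2 px (218, 196, 42, 42)
pocket [0.4542 0.0327 0.0437 0.0554] long axis deg 170.1 px (216, 195, 44, 53)
pocket [0.4537 0.0331 0.0446 0.0565] long axis deg 170.1 px (215, 195, 45, 54)
lens [ 0.4529 -0.0564  0.0426  0.0685] long axis deg 102.5 px (295, 190, 70, 46)
lens [ 0.443  -0.0584  0.0705  0.0632] long axis deg 80.1 px (294, 190, 74, 63)
lens [ 0.4419 -0.0592  0.0678  0.071 ] long axis deg 125.8 px (294, 189, 77, 67)
battery [0.4484 0.1552 0.0504 0.0424] long axis deg 27.6 px (96, 215, 60, 57)
usb [0.5927 0.1638 0.04   0.0177] long axis deg 54.6 px (56, 89, 45, 33)
[0.60548429 0.05875004 0.018     ]
[ 0.5716027  -0.13497926  0.018     ]
seam [ 0.49124112 -0.02212284  0.039     ]
seam [ 0.58028853 -0.03750368  0.039     ]
seam [ 0.40234873 -0.00676877  0.039     ]
caseclip [0.49419461 0.02653224 0.036     ]
caseclip [0.41221852 0.03879617 0.036     ]
```

Call:
{"method": "send_rows", "body": {"commands": "60 -0.42 -0.94 0 0;60 -0.42 -0.94 0 0;60 -0.42 -0.94 0 0;60 -0.42 -0.94 0 0;60 -0.42 -0.94 0 0;60 -0.42 -0.94 0 0;60 -0.42 -0.94 0 0;60 -0.42 -0.94 0 0;60 -0.42 -0.94 0 0;60 0 0 0.6 -0.92;60 0 0 0.6 -0.92;60 0 0 0.6 -0.92;60 0 0 0.6 -0.92;60 0 0 0.6 -0.92;60 0 0 0.6 -0.92;60 0 0 0.6 -0.92;60 0 0 0.6 -0.92;60 0 0 0.6 -0.92;60 0 0 0.6 -0.92"}}

```text
t: 4.6
tcp_pos: [0.4466, 0.1599, 0.1188]
tool_rot: [0.972, 0.234, 0.0, 0.0]
force: [0.0, -0.3, -0.3]
finger_gap: 0.701
gripper_force: 0.0
```

```bash
python3 - <<'E'
from h import *
s=snap('wrist','w2.png');print(proj(s,[.447,.159,.016]),proj(s,readout.sense()['tcp_pos']))
g=cv2.cvtColor(s['pixels'],cv2.COLOR_RGB2GRAY)
u,v=proj(s,[.447,.159,.016]).astype(int)
for th in(60,80,100):boxes(s,'batt',(u,v),90,.016,g<th)
plan(.447,.159,.013,117)
E
```

```text
[283.98670498 209.78340651] [281.93986776 281.16785479]
batt [0.429  0.0911 0.0424 0.0217] long axis deg 30.9 px (342, 244, 31, 55)
batt [0.4482 0.1603 0.052  0.0339] long axis deg 28.1 px (257, 170, 52, 74)
batt [0.4481 0.16   0.0526 0.0348] long axis deg 28.2 px (257, 170, 53, 75)
t 4.65 tcp [0.4453 0.1596 0.117 ] yawY -62.8 tilt 0.004 q6 1.20 gap 0.702 F [-0.5  0.3 -0.5] | tool shift mm [  1.6   1.5 104. ] spin deg 0.16
```

View pics/w2.png

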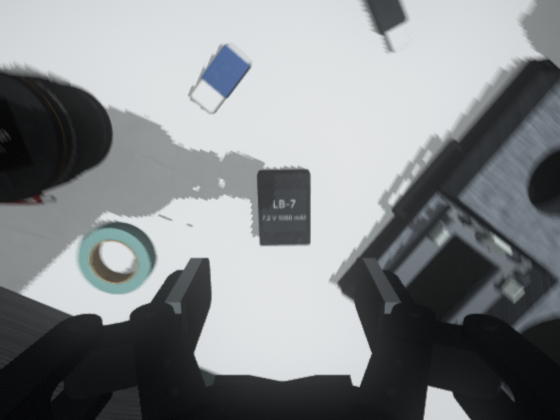

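Battery at (284,208) sits squarely between the fingers. It measures (0.448, 0.160), long axis 28.1°.

Call:
{"method": "send_rows", "body": {"commands": "60 0.13 0.05 0.8 -0.25;60 0 0 0.9 0;60 0 0 0.9 0;60 0 0 0.9 0;60 0 0 0.9 0;60 0 0 0.8 0;60 0 0 0 0;30 0 0 0 0;30 0 0 0 0;30 0 0 0 0;30 0 0 0 0;30 0 0 0 0"}}

```text
t: 5.65
tcp_pos: [0.4498, 0.1603, 0.0163]
tool_rot: [0.971, 0.24, 0.001, 0.0]
force: [-0.3, 0.5, 4.4]
finger_gap: 0.408
gripper_force: 40.3
```

```bash
python3 - <<'E'
from h import *
plan(.453,.0327,.1,80.1)
snap('wrist','w3.png')
E
```

```text
t 5.65 tcp [0.4498 0.1603 0.0163] yawY -62.2 tilt 0.002 q6 1.19 gap 0.408 F [-0.3  0.5  4.4] | tool shift mm [-56.5 114.4 -83.7] spin deg 37.73
```

View pics/w3.png

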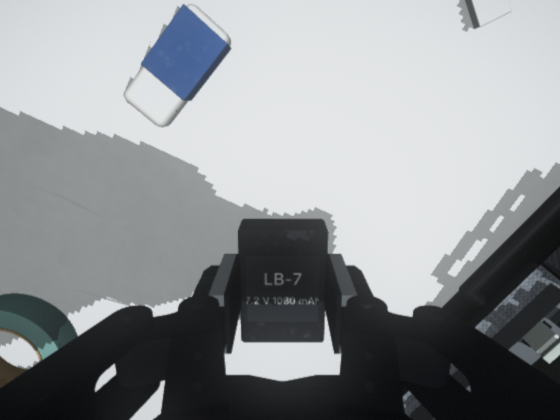

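Call:
{"method": "send_rows", "body": {"commands": "30 0 0 -1 0;30 0 0 -1 0;30 0 0 -1 0;30 -0.46 0.95 -0.2 0;30 -0.46 0.95 -0.2 0;30 -0.46 0.95 -0.2 0;30 -0.46 0.95 0 0;30 -0.46 0.95 0 0;30 -0.46 0.95 0 0;30 0 0 0 0.94;30 0 0 0 0.94;30 0 0 0 0.94;30 0 0 0 0.94;30 0 0 0 0.94;30 0 0 0 0.94;30 0 0 0 0.94;30 0 0 0 0.94;30 0 0 0 0.94;30 0 0 0 0.94"}}

```text
t: 7.28
tcp_pos: [0.4534, 0.0336, 0.0875]
tool_rot: [0.996, -0.087, 0.0, 0.0]
force: [0.0, -0.5, 0.2]
finger_gap: 0.406
gripper_force: 40.2
```

```bash
python3 - <<'E'
from h import *
plan(.454,.0325,.035,80.1)
s=snap('wrist','w4.png')
E
```

```text
t 7.28 tcp [0.4534 0.0336 0.0875] yawY -100.0 tilt 0.000 q6 1.57 gap 0.406 F [ 0.  -0.5  0.2] | tool shift mm [ 0.8  1.  52.5] spin deg -0.06
```

View pics/w4.png

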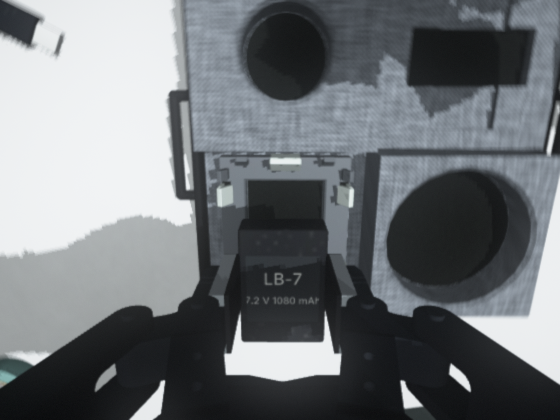

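```bash
python3 - <<'E'
from h import *
s=snap('wrist');st=readout.sense();R=Rot.from_quat(st['tool_rot']).as_matrix()
for u,v,z in((240,219,.087),(328,219,.087),(246,180,.024),(323,180,.024),(285,180,.024),(268,158,.036),(303,158,.036)):print(u,v,np.round((R.T@(ray(s,u,v,z)-st['tcp_pos']))[:2]*1000,1))
E
```

```text
240 219 [ 26.2 -16.5]
328 219 [26.  17.9]
246 180 [ 28.7 -20.2]
323 180 [28.5 22.6]
285 180 [28.6  1.5]
268 158 [42.6 -7.3]
303 158 [42.5 10.7]
```

Call:
{"method": "send_rows", "body": {"commands": "30 -0.05 0.05 0.9 0;30 0 0 0.8 0;30 0 0 0.5 0;30 0 0 0.3 0;30 0 0 0.15 0;30 0 0 0 0;30 0 0 0 0"}}

```text
t: 7.97
tcp_pos: [0.4526, 0.0327, 0.0345]
tool_rot: [0.996, -0.085, 0.0, 0.0]
force: [0.4, 0.2, -1.0]
finger_gap: 0.4
gripper_force: 40.2
```

```bash
python3 - <<'E'
from h import *
plan(z=.0335)
E
```

```text
t 7.97 tcp [0.4526 0.0327 0.0345] yawY -99.7 tilt 0.000 q6 1.57 gap 0.400 F [ 0.4  0.2 -1. ] | tool shift mm [-0.  0.  1.] spin deg None
```

Call:
{"method": "send_rows", "body": {"commands": "30 0 0 0.05 0;30 0 0 0 0;44 0 0 0 0;44 0 0 0 0;44 0 0 0 0;44 0 0 -0.5 0;44 0 0 -1 0;44 0 0 -1 0;60 0 0 -1 0;60 0 0 0 0;60 0 0 0 0"}}

```text
t: 8.88
tcp_pos: [0.453, 0.0327, 0.1042]
tool_rot: [0.996, -0.085, 0.001, 0.0]
force: [0.2, -0.7, -0.4]
finger_gap: 0.701
gripper_force: 0.0
```

```bash
python3 - <<'E'
from h import *
s=snap('wrist','w5.png');g=cv2.cvtColor(s['pixels'],cv2.COLOR_RGB2GRAY)
plan(.5741,.3014,.15,113.1)
E
```

```text
t 8.93 tcp [0.4523 0.0328 0.1034] yawY -99.8 tilt 0.001 q6 1.57 gap 0.700 F [ 0.2  0.  -0.7] | tool shift mm [  74.4 -285.4  -46.5] spin deg -32.87
```

View pics/w5.png

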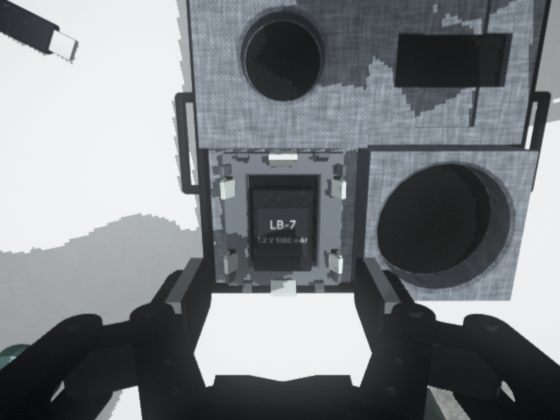

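The battery lies flat in the pocket at (283,225). The six clips are visible and give the case centre.

Call:
{"method": "send_rows", "body": {"commands": "70 0.24 -0.95 -0.25 0;70 0.24 -0.95 -0.25 0;70 0.25 -0.95 -0.25 0;70 0.25 -0.95 -0.25 0;70 0.25 -0.95 -0.25 0;70 0.25 -0.95 -0.25 0;70 0.25 -0.95 -0.2 0;70 0.25 -0.95 -0.2 0;70 0.25 -0.95 0 0;70 0.25 -0.95 0 0;70 0.25 -0.95 0 0;70 0.25 -0.95 0 0;70 0.25 -0.95 0 0;70 0.25 -0.95 0 0;70 0.25 -0.95 0 0"}}

```text
t: 10.18
tcp_pos: [0.5735, 0.3015, 0.139]
tool_rot: [0.996, -0.085, -0.002, 0.001]
force: [-1.0, 0.1, -0.2]
finger_gap: 0.818
gripper_force: 0.0
```

Call:
{"method": "send_rows", "body": {"commands": "70 0 0 0 -0.91;70 0 0 0 -0.91;70 0 0 0 -0.91;70 0 0 0 -0.91;70 0 0 0 -0.91;70 0 0 0 -0.91;70 0 0 0 -0.91;70 0 0 0 -0.91;70 0 0 0 -0.91;70 0 0 0 0"}}

```text
t: 11.02
tcp_pos: [0.5733, 0.3006, 0.1391]
tool_rot: [0.98, 0.2, -0.002, 0.0]
force: [0.4, -0.4, 0.2]
finger_gap: 0.816
gripper_force: 0.0
```

```bash
python3 - <<'E'
from h import *
s=snap('wrist','w6.png');g=cv2.cvtColor(s['pixels'],cv2.COLOR_RGB2GRAY)
u,v=proj(s,[.574,.301,.003]).astype(int);print(u,v,g[v,u],g[v,u-120])
for th in(110,140,165):boxes(s,'flange',(u,v),75,.003,g<th)
for z in(.011,.013):boxes(s,'flange',(u,v),75,z,g<165)
plan(.5741,.3014,.015,113.1)
E
```

```text
282 195 115 143
flange [0.5788 0.3209 0.0414 0.0801] long axis deg 165.0 px (243, 152, 73, 83)
flange [0.5743 0.3013 0.0751 0.0605] long axis deg 23.0 px (242, 146, 81, 96)
flange [0.5693 0.3139 0.0759 0.0885] long axis deg 113.0 px (207, 145, 117, 97)
flange [0.5713 0.3144 0.0736 0.0859] long axis deg 113.0 px (207, 145, 117, 97)
flange [0.5718 0.3145 0.0731 0.0852] long axis deg 113.0 px (207, 145, 117, 97)
t 11.07 tcp [0.5734 0.3006 0.1394] yawY -67.1 tilt 0.003 q6 1.48 gap 0.823 F [-0.3  0.3 -0.2] | tool shift mm [  1.4  -0.4 124.4] spin deg -0.19
```

View pics/w6.png

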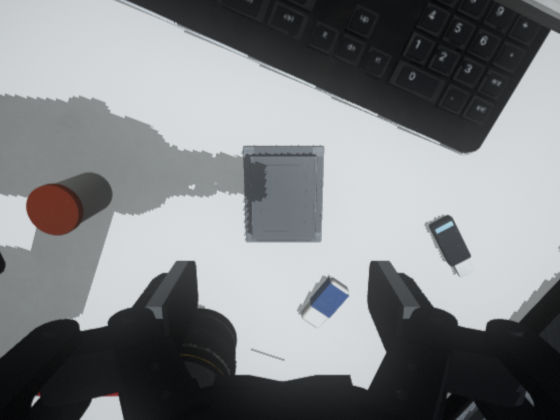

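Cover at (283,195), clear of the lens and the eraser, at (0.5743, 0.3013), long axis 23°. Next, get the true fingertip height from the pad corners: (196,262) here and (233,254) in w3.

```bash
python3 - <<'E'
from h import *
s=snap('wrist');st=readout.sense();R=Rot.from_quat(st['tool_rot']).as_matrix();p=st['tcp_pos']
def onplane(u,v,y):
    a=R.T@(ray(s,u,v,0.)-s['eye']);e=R.T@(s['eye']-p)
    return np.round((e+a*(y-e[1])/a[1])*1000,1)
print('w6',onplane(196,262,-.035),onplane(369,262,.035))
print('w3',onplane(234,254,-.0174),onplane(332,254,.0174))
print('w3 pad end',onplane(234,352,-.0174))
print('eye in tool',R.T@(s['eye']-p))
E
```

```text
w6 [  8.1 -35.    0.1] [ 7.6 35.   1.2]
w3 [ 18.1 -17.4 -15. ] [ 18.2  17.4 -15.2]
w3 pad end [-15.3 -17.4 -24.6]
eye in tool [ 0.06985512 -0.00024825 -0.13485192]
```

Call:
{"method": "send_rows", "body": {"commands": "62 0.05 -0.02 1 0;62 0 0 1 0;62 0 0 1 0;62 0 0 1 0;62 0 0 1 0;62 0 0 0.8 0;62 0 0 0.5 0;62 0 0 0 0;62 0 0 0 0"}}

```text
t: 11.87
tcp_pos: [0.5747, 0.3016, 0.0147]
tool_rot: [0.98, 0.199, -0.001, 0.0]
force: [-0.2, -0.1, -0.3]
finger_gap: 0.726
gripper_force: 0.0
```

```bash
python3 - <<'E'
from h import *
plan(.5743,.3013,.009,113)
E
```

```text
t 11.87 tcp [0.5747 0.3016 0.0147] yawY -67.0 tilt 0.001 q6 1.48 gap 0.726 F [-0.2 -0.1 -0.3] | tool shift mm [-0.5  0.1  5.7] spin deg -0.05
```

Call:
{"method": "send_rows", "body": {"commands": "58 0 0 0.26 0;58 0 0 0 0;54 0 0 0 0;40 0 0 0 0;40 0 0 0 0;40 0 0 0 0", "grip_force": 30}}

```text
t: 12.37
tcp_pos: [0.5756, 0.302, 0.0111]
tool_rot: [0.98, 0.199, 0.001, -0.0]
force: [-1.0, -0.1, 4.0]
finger_gap: 0.549
gripper_force: 31.9
```

```bash
python3 - <<'E'
from h import *
s=snap('wrist','w7.png')
plan(.453,.0327,.11,80.1)
E
```

```text
t 12.42 tcp [0.5757 0.3019 0.0111] yawY -67.0 tilt 0.002 q6 1.48 gap 0.546 F [-0.5  0.2  4.1] | tool shift mm [-217.9  200.   -99.2] spin deg 32.89
```

View pics/w7.png

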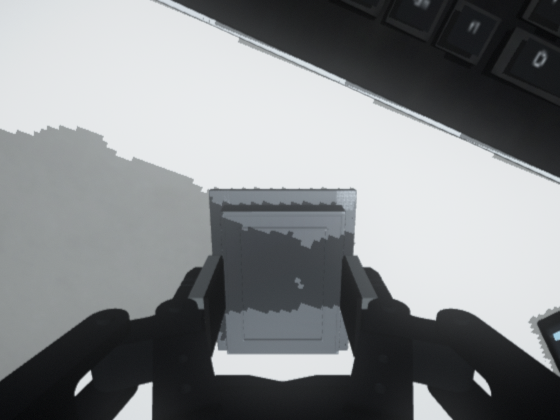

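Cover gripped across the crown. Now compute the cover's offset in the hand and the case centre from the clips in w5.

```bash
python3 - <<'E'
from h import *
s=snap('wrist');st=readout.sense();R=Rot.from_quat(st['tool_rot'])
for u,v,z in((211,189,.003),(355,189,.003),(222,211,.013),(344,211,.013)):print('cover',np.round((R.as_matrix().T@(ray(s,u,v,z)-st['tcp_pos']))[:2]*1000,1))
rel=R.inv()*Rot.from_quat(s['rotation']);off=R.inv().apply(s['eye']-st['tcp_pos'])
a=np.radians((-99.8+90)/2);R5=Rot.from_quat([np.cos(a),np.sin(a),0,0]);p5=np.array([.4526,.0328,.1038])
s5=dict(intrinsics=s['intrinsics'],rotation=(R5*rel).as_quat(),eye=p5+R5.apply(off))
for u,v in((283,157),(283,284),(227,184),(338,184),(231,256),(335,256)):
    q=ray(s5,u,v,.036);print('clip',q[:2],np.round(R5.inv().apply(q-p5)[:2]*1000,1))
E
```

```text
cover [ 36.5 -29. ]
cover [36.5 29.1]
cover [ 30.2 -23.3]
cover [30.2 23.4]
clip [0.49286041 0.02565855] [40.9  0.2]
clip [0.41556977 0.03899285] [-37.5   0.2]
clip [0.48313666 0.05969624] [ 25.5 -31.7]
clip [ 0.47235509 -0.00258767] [25.5 31.5]
clip [0.43933877 0.06670994] [-18.8 -31.2]
clip [0.42864028 0.0049186 ] [-18.9  31.6]
```

```bash
cat > s5.py <<'E'
from h import *
def virt(p5,yaw):
    st=readout.sense();s=snap('wrist');R=Rot.from_quat(st['tool_rot'])
    rel=R.inv()*Rot.from_quat(s['rotation']);off=R.inv().apply(s['eye']-st['tcp_pos'])
    a=np.radians((yaw+90)/2);R5=Rot.from_quat([np.cos(a),np.sin(a),0,0]);p5=np.array(p5)
    return dict(intrinsics=s['intrinsics'],rotation=(R5*rel).as_quat(),eye=p5+R5.apply(off)),R5,p5
E
python3 - <<'E'
from s5 import *
s5,R5,p5=virt([.4524,.0328,.1036],-99.8)
im=cv2.imread('pics/w5.png');h=cv2.cvtColor(im,cv2.COLOR_BGR2GRAY)
m=((h>135)&(im.max(2)-im.min(2)<40)).astype(np.uint8);m[:,:205]=0;m[:,355:]=0;m[:145]=0;m[298:]=0
n,l,st,c=cv2.connectedComponentsWithStats(m)
for i in range(1,n):
    if st[i,4]>25:
        x,y,w,hh,_=st[i];print(st[i],[np.round(R5.inv().apply(ray(s5,u,v,.038)-p5)[:2]*1000,1) for u,v in((x,y),(x+w,y+hh))])
E
```

```text
[218 145  62   3 142] [array([ 47.8, -35.4]), array([46.1, -1.5])]
[286 145  43   3  93] [array([47.8,  1.8]), array([46.1, 25.4])]
[342 145  13   8  59] [array([47.8, 32.4]), array([43.4, 39.8])]
[209 151  11  34 169] [array([ 44.5, -40.5]), array([ 25.4, -35.3])]
[268 153  32   8 228] [array([43.4, -8.1]), array([39. ,  9.6])]
[327 155  16  10 107] [array([42.3, 24.4]), array([36.7, 33.5])]
[220 179  16  21 282] [array([ 28.9, -35.2]), array([ 16.7, -26.6])]
[332 179  15  21 240] [array([28.8, 27.7]), array([16.6, 36.7])]
[212 197  10  33 247] [array([ 18.4, -40.2]), array([ -1.4, -35.4])]
[277 220   6   9  35] [array([ 4.7, -3.3]), array([-0.8,  0.2])]
[329 255  14  19 212] [array([-17.3,  27.6]), array([-29.7,  36.5])]
[224 259   4  14  47] [array([-19.8, -35.1]), array([-29. , -33.1])]
[ 211  278  143   20 1030] [array([-32.3, -43.5]), array([-46. ,  44.1])]
```

Call:
{"method": "send_rows", "body": {"commands": "40 0 0 -0.6 0;40 0 0 -1 0;40 0 0 -1 0;40 -0.98 0.91 -1 0;40 -0.98 0.91 -1 0;40 -0.98 0.91 -0.4 0;40 -0.98 0.91 0 0;40 -0.98 0.91 0 0;40 -0.98 0.91 0 0;40 -0.98 0.91 0 0;40 -0.98 0.91 0 0;40 -0.98 0.91 0 0;40 -0.98 0.91 0 0;40 -0.98 0.91 0 0"}}

```text
t: 13.68
tcp_pos: [0.454, 0.0322, 0.1106]
tool_rot: [0.98, 0.199, 0.0, 0.0]
force: [1.1, -0.8, -0.9]
finger_gap: 0.548
gripper_force: 31.5
```

Call:
{"method": "send_rows", "body": {"commands": "40 0 0 0 0.91;40 0 0 0 0.91;40 0 0 0 0.91;40 0 0 0 0.91;40 0 0 0 0.91;40 0 0 0 0.91;40 0 0 0 0.91;40 0 0 0 0.91;40 0 0 0 0.91;40 0 0 0 0"}}

```text
t: 14.52
tcp_pos: [0.4546, 0.0332, 0.1105]
tool_rot: [0.996, -0.086, 0.0, 0.0]
force: [-0.4, 0.4, -0.7]
finger_gap: 0.553
gripper_force: 31.5
```

```bash
python3 - <<'E'
from h import *
s=snap('wrist','w8.png')
plan(.454,.0323,.05,80.1)
E
```

```text
t 14.57 tcp [0.4547 0.0332 0.1104] yawY -99.7 tilt 0.000 q6 1.57 gap 0.549 F [ 0.2 -0.2 -0.7] | tool shift mm [-0.5  1.  60.4] spin deg 0.2
```

View pics/w8.png

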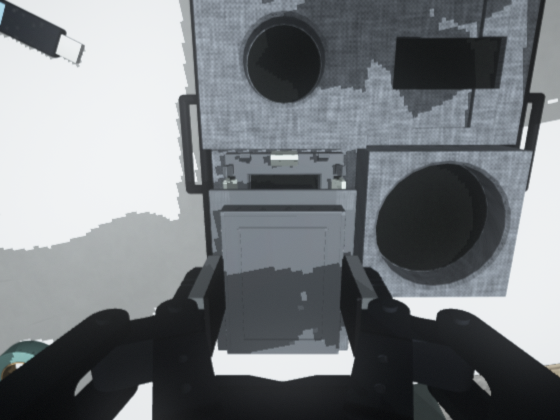

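Cover level and aligned with the case at (284,280). I'll lower it onto the clips.

Call:
{"method": "send_rows", "body": {"commands": "40 -0.02 0.04 0.9 0;40 0 0 0.9 0;40 0 0 0.9 0;40 0 0 0.4 0;40 0 0 0 0;40 0 0 0.1 0;40 0 0 0.1 0;40 0 0 0 0"}}

```text
t: 15.23
tcp_pos: [0.4545, 0.0325, 0.0446]
tool_rot: [0.996, -0.085, 0.001, 0.0]
force: [-0.1, 0.6, -0.4]
finger_gap: 0.55
gripper_force: 31.5
```

Call:
{"method": "send_rows", "body": {"commands": "40 0 0 0.1 0;40 0 0 0.1 0;40 0 0 0.1 0;40 0 0 0 0"}}

```text
t: 15.57
tcp_pos: [0.4551, 0.0323, 0.0392]
tool_rot: [0.996, -0.085, 0.001, 0.0]
force: [0.6, -0.4, 6.5]
finger_gap: 0.552
gripper_force: 33.7
```

Call:
{"method": "send_rows", "body": {"commands": "54 0 0 -0.05 0;56 0 0 0 0;56 0 0 0 0;56 0 0 -1 0;56 0 0 -1 0;20 0 0 -0.5 0;0 -0.1 0 0 0;0 0 0 0 0;0 0 0 0 0;0 0 0 0 0;0 0 0 0 0;0 0 0 0 0"}}

```text
t: 16.57
tcp_pos: [0.4518, 0.0329, 0.0885]
tool_rot: [0.996, -0.085, -0.001, -0.0]
force: [0.9, 0.6, 0.2]
finger_gap: -0.003
gripper_force: 0.0
```

```bash
python3 - <<'E'
from h import *
s=snap('wrist','w9.png')
plan(.453,.0326,.052,80.1)
E
```

```text
t 16.62 tcp [0.4519 0.0329 0.0886] yawY -99.8 tilt 0.001 q6 1.57 gap -0.001 F [-0.1 -0.3  0.1] | tool shift mm [ 1.2  0.1 36.6] spin deg 0.13
```

View pics/w9.png

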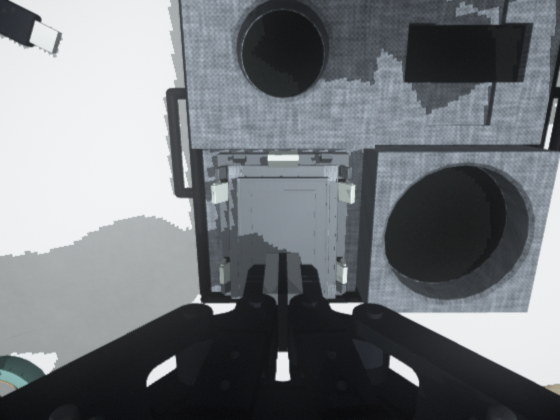

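The cover sits between all the clips. Now press at mid-crown with shut fingers.

Call:
{"method": "send_rows", "body": {"commands": "0 0.05 0 0.9 0;0 0 0 0.7 0;0 0 0 0.2 0;0 0 0 0.1 0;0 0 0 0.1 0;0 0 0 0 0"}}

```text
t: 17.12
tcp_pos: [0.4531, 0.0327, 0.0492]
tool_rot: [0.996, -0.085, -0.0, -0.0]
force: [0.0, 0.8, 0.6]
finger_gap: -0.001
gripper_force: 0.0
```

Call:
{"method": "send_rows", "body": {"commands": "0 0 0 0.1 0;0 0 0 0.1 0;0 0 0 0.1 0;0 0 0 0 0"}}

```text
t: 17.45
tcp_pos: [0.4537, 0.0326, 0.045]
tool_rot: [0.996, -0.085, 0.001, 0.0]
force: [-2.8, -0.7, 20.0]
finger_gap: -0.001
gripper_force: 10.0
```

Call:
{"method": "send_rows", "body": {"commands": "0 0 0 0.03 0;0 0 0 0 0;0 0 0 -0.5 0;0 0 0 -1 0;0 0 0 -1 0;0 0 0 -1 0;0 0 0 0 0;0 0 0 0 0"}}

```text
t: 18.12
tcp_pos: [0.4539, 0.0326, 0.1133]
tool_rot: [0.996, -0.085, 0.001, 0.0]
force: [0.1, 1.1, -0.7]
finger_gap: 0.003
gripper_force: 0.0
```

```bash
python3 - <<'E'
from h import *
s=snap('wrist','w10.png')
cv2.imwrite('pics/w10c.png',cv2.resize(cv2.imread('pics/w10.png')[130:310,180:400],None,fx=2.7,fy=2.7))
plan(.4269,.3152,.20,45)
E
```

```text
t 18.17 tcp [0.4532 0.0327 0.1126] yawY -99.8 tilt 0.001 q6 1.57 gap 0.001 F [ 0.6 -0.1  0.3] | tool shift mm [ -73.8 -274.   -87.5] spin deg 35.23
```

View pics/w10c.png

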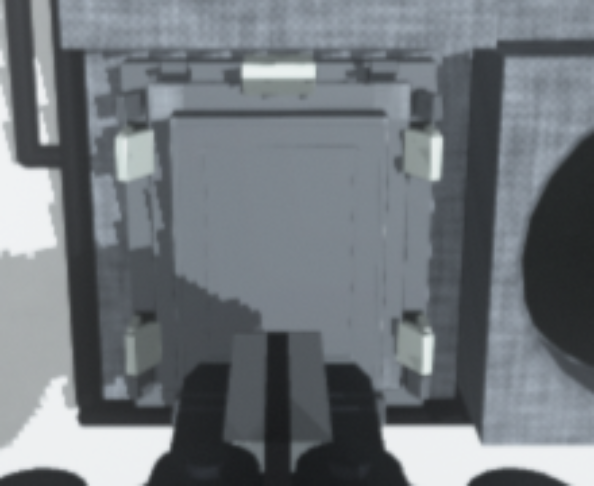

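All six clips stand over the flange and the crown looks level. The press ended at TCP 0.045 m, the seated height, at 20 N. Next the lens, keeping this tool yaw.

Call:
{"method": "send_rows", "body": {"commands": "85 0 0 -1 0;85 0 0 -1 0;85 -0.26 -0.98 -1 0;85 -0.26 -0.98 -1 0;85 -0.26 -0.98 -0.4 0;85 -0.26 -0.98 0 0;85 -0.26 -0.98 0 0;85 -0.26 -0.98 0 0;85 -0.26 -0.98 0 0;85 -0.26 -0.98 0 0;85 -0.26 -0.98 0 0;85 -0.26 -0.98 0 0;85 -0.26 -0.98 0 0;85 -0.26 -0.98 0 0;85 -0.26 -0.98 0 0;85 -0.26 -0.98 0 0;85 0 0 0 0;85 0 0 0 0"}}

```text
t: 19.67
tcp_pos: [0.4272, 0.3157, 0.1989]
tool_rot: [0.996, -0.084, -0.001, 0.001]
force: [0.4, -0.3, 0.2]
finger_gap: 0.996
gripper_force: 0.0
```

```bash
python3 - <<'E'
from h import *
s=snap('wrist','w11.png');g=cv2.cvtColor(s['pixels'],cv2.COLOR_RGB2GRAY)
plan(.4269,.3152,.05)
c=proj(s,[.4269,.3152,.071]);print(c,proj(s,[.4269,.3152+.033,.071]))
u,v=c.astype(int)
for th in(60,80,100):boxes(s,'lens',(u,v),90,.071,g<th)
h=cv2.HoughCircles(cv2.medianBlur(g,5),cv2.HOUGH_GRADIENT,1.5,20,param1=80,param2=30,minRadius=40,maxRadius=75)
for q in (h[0][:6] if h is not None else[]):
    a=ray(s,q[0],q[1],.071);e=ray(s,q[0]+q[2],q[1],.071);print(q,a,np.linalg.norm(a-e))
t=snap('top');
for q in range(215,235,3):print(q,''.join('%4d'%x for x in cv2.cvtColor(t['pixels'],cv2.COLOR_RGB2GRAY)[q,250:295]))
E
```

```text
t 19.72 tcp [0.4272 0.315  0.1991] yawY -99.7 tilt 0.003 q6 2.17 gap 0.996 F [ 0.3  0.3 -0.4] | tool shift mm [ -0.   -0.5 149.1] spin deg None
[282.95630254 199.83808701] [239.65380553 206.98010649]
lens [0.4299 0.3155 0.0671 0.064 ] long axis deg 22.1 px (240, 148, 87, 91)
lens [0.4291 0.3196 0.0684 0.0755] long axis deg 105.9 px (239, 148, 89, 109)
lens [0.4044 0.3294 0.0664 0.1294] long axis deg 149.6 px (203, 147, 125, 142)
[282.75 194.25  45.7 ] [0.43116746 0.31463084 0.071     ] 0.034003019433209374
[ 78.75 261.75  74.05] [0.40428866 0.48163128 0.071     ] 0.058097653254769795
[113.25 302.25  62.35] [0.36521466 0.46551193 0.071     ] 0.050628169575798916
[399.75 335.25  62.2 ] [0.29480548 0.23848035 0.071     ] 0.052099445896029835
[ 60.75 249.75  52.45] [0.4163829  0.49215424 0.071     ] 0.04073681357483483
[264.75 209.25  57.4 ] [0.4219775  0.32993708 0.071     ] 0.04321386265484601
215   98  92  69  58  73  83  85  84  81  83  81  79  78  76  74  72  74  71  67  70  66  65  58  58  59  56  56  56  62  57  56  50  50  48  56  65  67  58  48  66  98 113 117 116 120
218   97  
[... 399 characters left out ...]
2  78  42  31  33  27  32  36  38  41  41  44  42  47  46  43  42  36  36  31  33  26  25  34  49  52  50  90 163 204 193 161 126 106 103 117 128
227   98  98  98  97  97  96 103 130 148 107  64  54  53  52  48  44  40  32  30  26  29  27  26  32  28  29  29  36  45  49  54  54  52  52  67 143 223 234 234 234 233 233 233 234 233
230   97  96  98  98  97  97  97  98 115 140 117  70  41  31  38  37  41  37  37  35  27  30  26  33  41  47  55  59  58  55  52  54  54  78 148 219 232 234 232 234 233 233 233 234 235
233   96  97  98  97  98  96  99  96  96 107 135 143 115  72  43  38  36  37  37  50  57  54  51  52  53  57  59  60  57  53  52  77 142 214 232 234 234 234 232 227 207 186 163 129 102
```

Call:
{"method": "send_rows", "body": {"commands": "85 0.1 0 0.9 0;85 0 0 0.9 0;85 0 0 0.9 0;85 0 0 0.9 0;85 0 0 0.9 0;85 0 0 0.9 0;85 0 0 0.9 0;85 0 0 0.8 0;85 0 0 0.3 0;85 0 0 0 0;60 0 0 0 0;60 0 0 0 0;60 0 0 0 0;60 0 0 0 0", "grip_force": 45}}

```text
t: 20.93
tcp_pos: [0.4306, 0.3149, 0.0539]
tool_rot: [0.996, -0.085, 0.001, -0.0]
force: [0.4, -2.4, 4.8]
finger_gap: 0.746
gripper_force: 51.0
```

```bash
python3 - <<'E'
from h import *
plan(.4368,-.0599,.12,80.1)
E
```

```text
t 20.93 tcp [0.4306 0.3149 0.0539] yawY -99.8 tilt 0.002 q6 2.16 gap 0.746 F [ 0.4 -2.4  4.8] | tool shift mm [ 69.7 368.3 -66.2] spin deg 0.15
```

Call:
{"method": "send_rows", "body": {"commands": "60 0 0 -0.4 0;60 0 0 -0.8 0;60 0 0 -1 0;60 0 0 -1 0;60 0 0 0 0"}}

```text
t: 21.35
tcp_pos: [0.4321, 0.3165, 0.1202]
tool_rot: [0.996, -0.085, 0.003, -0.002]
force: [1.4, 1.0, -1.4]
finger_gap: 0.744
gripper_force: 51.6
```

Call:
{"method": "send_rows", "body": {"commands": "60 0.19 0.5 0 0;60 0.19 0.97 0 0;60 0.19 0.97 0 0;60 0.19 0.97 0 0;60 0.19 0.97 0 0;60 0.19 0.97 0 0;60 0.19 0.97 0 0;60 0.19 0.97 0 0;60 0.19 0.97 0 0;60 0.19 0.97 0 0;60 0.19 0.97 0 0;60 0.19 0.97 0 0;60 0.19 0.97 0 0;60 0.19 0.97 0 0;60 0.19 0.97 0 0;60 0.19 0.97 0 0;60 0.16 0.97 0 0;60 0.1 0.97 0 0;60 0.1 0.7 0 0;60 0 0 0 0"}}

```text
t: 23.02
tcp_pos: [0.4367, -0.0477, 0.1156]
tool_rot: [0.996, -0.087, -0.0, 0.0]
force: [-0.9, 0.3, -2.6]
finger_gap: 0.75
gripper_force: 51.6
```

```bash
python3 - <<'E'
from h import *
s=snap('wrist','w12.png');st=readout.sense();R=Rot.from_quat(st['tool_rot']).as_matrix();p=st['tcp_pos']
plan(.4368,-.0599,.075,80.1)
g=cv2.cvtColor(s['pixels'],cv2.COLOR_RGB2GRAY)
h=cv2.HoughCircles(cv2.medianBlur(g,5),cv2.HOUGH_GRADIENT,1.5,20,param1=80,param2=30,minRadius=40,maxRadius=110)
zt=p[2]-.0539+.071
for q in (h[0][:6] if h is not None else[]):
    a=ray(s,q[0],q[1],zt);e=ray(s,q[0]+q[2],q[1],zt);print(q,'asTop',R.T@(a-p)*1000,np.linalg.norm(a-e))
E
```

```text
t 23.07 tcp [ 0.4363 -0.0464  0.1157] yawY -100.0 tilt 0.002 q6 1.38 gap 0.746 F [-0.1  0.7 -3.2] | tool shift mm [ 2.9 13.2 40.7] spin deg -0.05
[281.25 320.25  99.25] asTop [ -6.89388612   0.68696275 -17.08905397] 0.03673640945246094
[302.25 218.25  62.95] asTop [ 32.73531899   7.87868904 -17.15552384] 0.02140935509292498
[152.25 210.75  71.2 ] asTop [ 35.41558273 -42.88120774 -17.14431892] 0.024076946495756358
[273.75 294.75  84.4 ] asTop [  3.65703145  -2.01627354 -17.10533615] 0.030565705172582835
[275.25 224.25  87.7 ] asTop [ 30.58626751  -1.31713136 -17.14922138] 0.02997059926323656
[302.25 123.75  99.25] asTop [ 64.11337861   7.41810617 -17.20626839] 0.03139379075400707
```

Call:
{"method": "send_rows", "body": {"commands": "60 0.18 0.66 0 0;60 0 0 0 0;60 0 0 0.6 0;60 0 0 0.6 0;60 0 0 0.3 0;60 0 0 0.2 0;60 0 0 0 0"}}

```text
t: 23.65
tcp_pos: [0.4376, -0.0579, 0.0818]
tool_rot: [0.996, -0.085, -0.001, -0.0]
force: [0.1, -1.0, -2.0]
finger_gap: 0.744
gripper_force: 51.7
```

```bash
python3 - <<'E'
from h import *
plan(.4378,-.0601,.073,80.1)
E
```

```text
t 23.65 tcp [ 0.4376 -0.0579  0.0818] yawY -99.7 tilt 0.002 q6 1.35 gap 0.744 F [ 0.1 -1.  -2. ] | tool shift mm [0.6 2.1 8.7] spin deg 0.16
```

Call:
{"method": "send_rows", "body": {"commands": "60 0 0.1 0.2 0;60 0 0 0.15 0;60 0 0 0.1 0;60 0 0 0.05 0;60 0 0 0 0"}}

```text
t: 24.07
tcp_pos: [0.4379, -0.0607, 0.0724]
tool_rot: [0.996, -0.085, -0.0, -0.0]
force: [-0.7, -0.1, -2.9]
finger_gap: 0.746
gripper_force: 51.7
```

Call:
{"method": "send_rows", "body": {"commands": "60 0 0 0.05 0;60 0 0 0 0;60 0 0 0 0"}}

```text
t: 24.32
tcp_pos: [0.4379, -0.0607, 0.0716]
tool_rot: [0.996, -0.085, 0.0, 0.0]
force: [0.9, 0.2, -0.9]
finger_gap: 0.747
gripper_force: 51.7
```

Near the floor. Lower another 0.6 mm, release and rise.

Call:
{"method": "send_rows", "body": {"commands": "60 0 0 0.04 0;60 0 0 0 0;74 0 0 0 0;78 0 0 0 0;85 0 0 0 0;85 0 0 0 0;85 0 0 -0.5 0;85 0 0 -1 0;85 0 0 -1 0;85 0 0 -1 0;85 0 0 -1 0;85 0 0 -1 0;85 0 0 -1 0"}}

```text
t: 25.4
tcp_pos: [0.4376, -0.0605, 0.2017]
tool_rot: [0.996, -0.085, -0.0, -0.0]
force: [-0.0, -0.3, 0.1]
finger_gap: 0.996
gripper_force: 0.0
```

```bash
python3 - <<'E'
from h import *
s=snap('wrist','w13.png');g=cv2.cvtColor(s['pixels'],cv2.COLOR_RGB2GRAY)
print(proj(s,[.437,-.06,.088]))
h=cv2.HoughCircles(cv2.medianBlur(g,5),cv2.HOUGH_GRADIENT,1.5,20,param1=80,param2=30,minRadius=35,maxRadius=75)
for q in h[0][:5]:
    a=ray(s,q[0],q[1],.088);e=ray(s,q[0]+q[2],q[1],.088);print(q,a,np.linalg.norm(a-e))
t=snap('top');hsv=cv2.cvtColor(t['pixels'],cv2.COLOR_RGB2HSV)
boxes(t,'can',(225,189),12,.052,hsv[...,1]>120)
plan(.5175,.4376,.16,80.1)
E
```

```text
[281.99933984 206.038849  ]
[282.75 198.75  52.55] [ 0.44218279 -0.06143358  0.088     ] 0.03711149296178141
[171.75 186.75  56.  ] [0.46393213 0.01365226 0.088     ] 0.03919837836013416
[282.75  72.75  64.25] [ 0.52468985 -0.07564181  0.088     ] 0.041302786296050026
[260.25 201.75  69.2 ] [ 0.44272522 -0.04536279  0.088     ] 0.048987879890212756
[267.75 182.25  70.85] [ 0.45567791 -0.05314384  0.088     ] 0.049398935917793346
can [0.5175 0.4376 0.0282 0.0303] long axis deg 90.8 px (218, 183, 13, 12)
t 25.50 tcp [ 0.4397 -0.0613  0.2033] yawY -99.8 tilt 0.007 q6 1.35 gap 0.992 F [ 0.5 -1.   0.2] | tool shift mm [  -8.3 -505.    42.5] spin deg 0.14
```

Call:
{"method": "send_rows", "body": {"commands": "60 0 -1 0 0;60 0 -1 0 0;60 0 -1 0 0;60 0 -1 0 0;60 0 -1 0 0;60 0 -1 0 0;60 0 -1 0 0;60 0 -1 0 0;60 0 -1 0 0;60 0 -1 0 0;60 0 -1 0 0;60 0 -1 0 0;60 0 -1 0 0;60 0 -1 0 0;60 0 -1 0 0;60 0 -1 0 0;60 0 -1 0 0;60 0 -1 0 0;60 0 -1 0 0;60 0 -1 0 0"}}

```text
t: 27.17
tcp_pos: [0.5051, 0.3342, 0.1991]
tool_rot: [0.996, -0.085, -0.001, 0.001]
force: [0.1, -0.5, -0.0]
finger_gap: 0.702
gripper_force: 0.0
```

Call:
{"method": "send_rows", "body": {"commands": "60 -0.1 -1 0.3 0;60 -0.1 -1 0.3 0;60 -0.1 -1 0.3 0;60 -0.1 -1 0.3 0;60 0 -1 0.3 0;60 0 -0.25 0.3 0;60 0 0 0.3 0;60 0 0 0 0;60 0 0 0 0"}}

```text
t: 27.92
tcp_pos: [0.515, 0.4368, 0.1575]
tool_rot: [0.996, -0.086, -0.001, 0.001]
force: [0.7, -0.1, -0.1]
finger_gap: 0.702
gripper_force: 0.0
```

```bash
python3 - <<'E'
from h import *
s=snap('wrist','w14.png');hsv=cv2.cvtColor(s['pixels'],cv2.COLOR_RGB2HSV)
u,v=proj(s,[.5175,.4376,.052]).astype(int);print(u,v)
boxes(s,'can',(u,v),60,.052,(hsv[...,1]>120)&((hsv[...,0]<14)|(hsv[...,0]>170)))
plan(.5175,.4376,.04,80.1)
E
```

```text
280 204
can [0.5196 0.4372 0.0322 0.0319] long axis deg 80.1 px (257, 179, 48, 46)
t 27.97 tcp [0.5155 0.437  0.1583] yawY -99.8 tilt 0.002 q6 2.28 gap 0.699 F [-0.3  0.5  0.6] | tool shift mm [  2.   -1.1 118.3] spin deg 0.07
```

Call:
{"method": "send_rows", "body": {"commands": "60 0.18 -0.03 0.95 0;60 0 0 0.95 0;60 0 0 0.95 0;60 0 0 0.95 0;60 0 0 0.95 0;60 0 0 0.8 0;60 0 0 0.3 0;60 0 0 0 0;25 0 0 0 0;25 0 0 0 0;25 0 0 0 0;25 0 0 0 0;25 0 0 0 0", "grip_force": 35}}

```text
t: 29.05
tcp_pos: [0.5204, 0.4388, 0.0435]
tool_rot: [0.996, -0.085, 0.001, -0.001]
force: [-1.0, -0.9, 6.1]
finger_gap: 0.369
gripper_force: 34.6
```

```bash
python3 - <<'E'
from h import *
plan(.5456,.0165,.11,80.1)
E
```

```text
t 29.05 tcp [0.5204 0.4388 0.0435] yawY -99.8 tilt 0.003 q6 2.28 gap 0.369 F [-1.  -0.9  6.1] | tool shift mm [ 96.6 411.8 -67. ] spin deg 0.14
```

Call:
{"method": "send_rows", "body": {"commands": "25 0 0 -0.5 0;25 0 0 -1 0;25 0 0 -1 0;25 0.23 0.98 -0.9 0;25 0.23 0.98 0 0;25 0.23 0.98 0 0;25 0.23 0.98 0 0;25 0.23 0.98 0 0;25 0.23 0.98 0 0;25 0.23 0.98 0 0;25 0.23 0.98 0 0;25 0.23 0.98 0 0;25 0.23 0.98 0 0;25 0.23 0.98 0 0;25 0.23 0.98 0 0;25 0.23 0.98 0 0;25 0.23 0.98 0 0;25 0.23 0.98 0 0;25 0.23 0.98 0 0;25 0.23 0.98 0 0"}}

```text
t: 30.72
tcp_pos: [0.5399, 0.0959, 0.1102]
tool_rot: [0.996, -0.085, 0.0, -0.0]
force: [0.7, -0.0, -1.0]
finger_gap: 0.371
gripper_force: 34.7
```

Call:
{"method": "send_rows", "body": {"commands": "25 0.23 0.98 0 0;25 0.23 0.98 0 0;25 0.23 0.98 0 0;25 0.23 0.98 0 0;25 0 0 0 0;25 0 0 0 0"}}

```text
t: 31.22
tcp_pos: [0.5449, 0.0156, 0.1101]
tool_rot: [0.996, -0.086, 0.0, -0.0]
force: [-0.9, 0.7, -0.6]
finger_gap: 0.37
gripper_force: 34.8
```

```bash
python3 - <<'E'
from h import *
s=snap('wrist','w15.png');st=readout.sense();R=Rot.from_quat(st['tool_rot']).as_matrix();p=st['tcp_pos']
hsv=cv2.cvtColor(s['pixels'],cv2.COLOR_RGB2HSV)
z=p[2]-.0435+.052;u,v=proj(s,[p[0],p[1],z]).astype(int)
boxes(s,'lid',(u,v),90,z,(hsv[...,1]>120)&((hsv[...,0]<14)|(hsv[...,0]>170)))
plan(.5456,.0165,.065,80.1)
E
```

```text
lid [0.5447 0.0157 0.0323 0.0349] long axis deg 170.1 px (241, 249, 84, 82)
t 31.27 tcp [0.5446 0.0164 0.11  ] yawY -99.8 tilt 0.000 q6 1.57 gap 0.370 F [-0.2  0.6 -0.6] | tool shift mm [ 1.  -0.2 45. ] spin deg 0.07
```

Call:
{"method": "send_rows", "body": {"commands": "25 0.05 0 0.8 0;25 0 0 0.6 0;25 0 0 0.4 0;25 0 0 0.3 0;25 0 0 0.25 0;25 0 0 0.1 0;25 0 0 0 0"}}

```text
t: 31.85
tcp_pos: [0.5459, 0.0164, 0.0608]
tool_rot: [0.996, -0.085, 0.0, -0.0]
force: [-0.5, -0.4, -0.1]
finger_gap: 0.37
gripper_force: 34.8
```

Call:
{"method": "send_rows", "body": {"commands": "46 0 0 0 0;46 0 0 0 0;46 0 0 -0.5 0;46 0 0 -1 0;46 0 0 -1 0;46 0 0 -1 0;50 0 0 -1 0;50 0 0 -0.4 0;50 0.13 -0.95 0 0;50 0.13 -0.95 0 0;50 0.13 -0.95 0 0;50 0.13 -0.95 0 0;50 0.13 -0.95 0 0;50 0.13 -0.95 0 0;50 0.13 -0.95 0 0;50 0.13 -0.95 0 0"}}

```text
t: 33.18
tcp_pos: [0.5919, 0.1632, 0.1587]
tool_rot: [0.996, -0.085, -0.0, 0.0]
force: [-0.1, -1.3, 1.0]
finger_gap: 0.582
gripper_force: 0.0
```

Call:
{"method": "send_rows", "body": {"commands": "50 0 0 0 -1;50 0 0 0 -1;50 0 0 0 -1;50 0 0 0 -1;50 0 0 0 -1;50 0 0 0 -1;50 0 0 0 -1;50 0 0 0 -1;50 0 0 0 -1;50 0 0 0 -1;50 0 0 0 -1;50 0 0 0 -1;50 0 0 0 -1;50 0 0 0 -1;50 0 0 0 -1;50 0 0 0 -1;50 0 0 0 0"}}

```text
t: 34.6
tcp_pos: [0.5917, 0.1623, 0.1587]
tool_rot: [0.89, 0.456, -0.0, -0.0]
force: [0.3, -0.6, 0.1]
finger_gap: 0.588
gripper_force: 0.0
```

```bash
python3 - <<'E'
from h import *
s=snap('wrist','w16.png');g=cv2.cvtColor(s['pixels'],cv2.COLOR_RGB2GRAY)
u,v=proj(s,[.592,.1645,.008]).astype(int);print(u,v)
for th in(60,100,160):boxes(s,'usb',(u,v),80,.008,g<th)
plan(.592,.1645,.01,144.4)
for c in(u-6,u,u+6):print(' '.join(str(x) for x in g[v-80:v+80:2,c]))
E
```

```text
281 190
usb [0.6019 0.0791 0.0115 0.0086] long axis deg 56.9 px (344, 257, 11, 13)
usb [0.5931 0.1658 0.0396 0.0167] long axis deg 53.8 px (271, 164, 22, 49)
usb [0.5914 0.2261 0.0263 0.0498] long axis deg 144.3 px (201, 110, 66, 36)
t 34.65 tcp [0.5917 0.1623 0.1587] yawY -35.9 tilt 0.000 q6 0.71 gap 0.587 F [-0.1 -0.3 -0.3] | tool shift mm [  2.   -1.  148.7] spin deg -0.26
214 213 214 213 215 214 214 214 214 215 215 214 215 215 214 215 216 215 215 215 215 215 215 215 215 214 162 89 70 87 184 186 113 72 77 74 73 74 73 74 74 73 74 73 75 74 75 74 75 75 74 89 200 204 203 203 203 205 206 216 216 216 216 216 216 216 217 217 216 217 216 216 215 216 216 216 215 215 215 215
213 214 213 214 214 214 214 214 214 215 214 215 215 215 215 215 215 215 215 215 215 216 215 214 215 212 161 101 71 91 187 192 125 75 74 74 75 73 74 76 75 74 75 74 75 74 75 75 75 76 75 92 212 216 216 216 216 216 215 216 216 217 216 216 215 216 217 216 215 216 216 217 216 216 216 215 216 215 215 214
215 213 214 214 214 214 214 215 214 215 215 215 215 214 215 215 215 215 216 215 215 216 216 216 215 215 180 102 70 90 191 196 142 75 76 76 76 76 75 77 75 76 76 79 76 78 77 75 77 76 76 93 210 216 216 216 216 216 216 216 217 216 216 216 216 216 216 216 216 216 216 215 216 216 215 215 216 216 215 215
```

Call:
{"method": "send_rows", "body": {"commands": "45 -0.12 -0.04 0.95 0;45 0 0 0.95 0;45 0 0 0.95 0;45 0 0 0.95 0;45 0 0 0.95 0;40 0 0 0.95 0;40 0 0 0.95 0;40 0 0 0.5 0;40 0 0 0 0;40 0 0 0 0", "grip_force": 30}}

```text
t: 35.48
tcp_pos: [0.5898, 0.1609, 0.0155]
tool_rot: [0.89, 0.455, -0.0, -0.0]
force: [0.5, 0.8, 0.5]
finger_gap: 0.47
gripper_force: 0.0
```

```bash
python3 - <<'E'
from h import *
plan(.5896,.1609,.0115,144.2)
E
```

```text
t 35.48 tcp [0.5898 0.1609 0.0155] yawY -35.8 tilt 0.001 q6 0.71 gap 0.470 F [0.5 0.8 0.5] | tool shift mm [-0.1 -0.2  4. ] spin deg -0.02
```

Call:
{"method": "send_rows", "body": {"commands": "30 0 0 0.2 0;30 0 0 0 0;10 0 0 0 0;10 0 0 0 0;10 0 0 0 0;10 0 0 0 0"}}

```text
t: 35.98
tcp_pos: [0.5906, 0.161, 0.0127]
tool_rot: [0.89, 0.456, 0.001, 0.0]
force: [0.1, 0.3, 5.2]
finger_gap: 0.194
gripper_force: 29.8
```

```bash
python3 - <<'E'
from h import *
plan(.5294,-.0761,.09,-9.9)
E
```

```text
t 35.98 tcp [0.5906 0.161  0.0127] yawY -35.8 tilt 0.002 q6 0.71 gap 0.194 F [0.1 0.3 5.2] | tool shift mm [-228.    89.   -77.4] spin deg -25.88
```

Call:
{"method": "send_rows", "body": {"commands": "10 0 0 -0.6 0;10 0 0 -1 0;10 0 0 -1 0;10 0 0 -1 0;10 -0.95 0.37 -1 0;10 -0.95 0.37 0 0;10 -0.95 0.37 0 0;10 -0.95 0.37 0 0;10 -0.95 0.37 0 0;10 -0.95 0.37 0 0;10 -0.95 0.37 0 0;10 -0.95 0.37 0 0;10 -0.95 0.37 0 0;10 -0.95 0.37 0 0;10 -0.95 0.37 0 0;10 -0.95 0.37 0 0"}}

```text
t: 37.32
tcp_pos: [0.5283, -0.0769, 0.1043]
tool_rot: [0.89, 0.456, 0.0, 0.0]
force: [1.0, 0.3, 0.0]
finger_gap: 0.193
gripper_force: 29.3
```

Call:
{"method": "send_rows", "body": {"commands": "10 0 0 0 -0.92;10 0 0 0 -0.92;10 0 0 0 -0.92;10 0 0 0 -0.92;10 0 0 0 -0.92;10 0 0 0 -0.92;10 0 0 0 -0.92;10 0 0 0 0;10 0 0 0 0"}}

```text
t: 38.07
tcp_pos: [0.5287, -0.076, 0.1041]
tool_rot: [0.767, 0.642, 0.0, 0.0]
force: [-0.4, -0.7, -0.6]
finger_gap: 0.195
gripper_force: 29.3
```

```bash
python3 - <<'E'
from h import *
s=snap('wrist','w17.png');plan(.5294,-.0761,.035,-9.9)
st=readout.sense();p=st['tcp_pos'];R=Rot.from_quat(st['tool_rot']).as_matrix()
g=cv2.cvtColor(s['pixels'],cv2.COLOR_RGB2GRAY);z=p[2]-.0127+.008
u,v=proj(s,[p[0],p[1],z]).astype(int);print(u,v,proj(s,p+R@np.array([.026,0,z*0-(z-p[2])])),proj(s,p+R@np.array([-.026,0,-(z-p[2])])))
print(' '.join(str(x) for x in g[v-110:v+120:3,u]))
E
```

```text
t 38.12 tcp [ 0.5287 -0.076   0.1041] yawY -10.1 tilt 0.000 q6 -0.18 gap 0.195 F [-0.2 -0.3  0.1] | tool shift mm [-0.   0.7 69.1] spin deg -0.2
282 275 [282.77682567 216.74354459] [282.79314158 328.8704572 ]
87 83 32 27 27 28 27 27 26 27 28 28 27 28 28 29 28 27 32 33 35 110 127 125 83 33 34 34 35 33 46 51 52 52 51 52 51 51 49 43 33 32 34 33 34 34 35 60 147 145 146 144 143 141 142 140 162 161 162 161 163 162 162 162 161 162 162 160 159 159 159 158 75 31 28 27 28
```

Call:
{"method": "send_rows", "body": {"commands": "10 0 0.03 0.95 0;10 0 0 0.95 0;10 0 0 0.9 0;10 0 0 0.4 0;10 0 0 0.3 0;10 0 0 0.1 0;10 0 0 0 0"}}

```text
t: 38.7
tcp_pos: [0.5294, -0.0761, 0.0317]
tool_rot: [0.766, 0.643, -0.0, -0.0]
force: [0.3, 0.4, -0.8]
finger_gap: 0.195
gripper_force: 29.3
```

Call:
{"method": "send_rows", "body": {"commands": "10 0 0 0.08 0;10 0 0 0 0;22 0 0 0 0;26 0 0 0 0;26 0 0 0 0;26 0 0 -0.5 0;26 0 0 -1 0;26 0 0 -1 0;40 0 0 -1 0;40 0 0 -1 0;40 0 0 -1 0;40 0 0 -1 0;40 0 0 -1 0"}}

```text
t: 39.78
tcp_pos: [0.529, -0.076, 0.182]
tool_rot: [0.766, 0.643, 0.0, 0.0]
force: [-0.1, 0.1, 0.1]
finger_gap: 0.467
gripper_force: 0.0
```

Call:
{"method": "send_rows", "body": {"commands": "0 0 0.9 0 0.9;0 0 0 0 0.9;0 0 0 -1 0.9;0 0 0 -1 0.9;0 0 0 -1 0.9;0 0 0 0 0.9;0 0 0 0 0.9;0 0 0 0 0.9;0 0 0 0 0.9;0 0 0 0 0.9;0 0 0 0 0.9;0 0 0 0 0.9;0 0 0 0 0.9;0 0 0 0 0.9;0 0 0 0 0.9;0 0 0 0 0.9;0 0 0 0 0.9;0 0 0 0 0.9;0 0 0 0 0"}}

```text
t: 41.37
tcp_pos: [0.5467, -0.0791, 0.2408]
tool_rot: [0.991, 0.132, 0.0, 0.0]
force: [0.6, 0.2, -0.3]
finger_gap: 0.001
gripper_force: 0.0
```

```bash
python3 - <<'E'
from h import *
plan(.453,.0327,.2,80.1)
E
```

```text
t 41.37 tcp [ 0.5467 -0.0791  0.2408] yawY -74.9 tilt 0.000 q6 0.96 gap 0.001 F [ 0.6  0.2 -0.3] | tool shift mm [ -61.3 -132.4   40.8] spin deg 25.03
```

Call:
{"method": "send_rows", "body": {"commands": "0 -0.6 -0.75 0 0;0 -0.6 -0.75 0 0;0 -0.6 -0.75 0 0;0 -0.6 -0.75 0 0;0 -0.6 -0.75 0 0;0 0 0 0 0.9;0 0 0 0 0.9;0 0 0 0 0.9;0 0 0 0 0.9;0 0 0 0 0.9;0 0 0 0 0.9;0 0 0 0 0.85;0 0 0 0 0;0 0 0 0 0"}}

```text
t: 42.53
tcp_pos: [0.4694, -0.0225, 0.2405]
tool_rot: [0.996, -0.084, 0.0, 0.0]
force: [-0.2, -0.7, 0.1]
finger_gap: 0.002
gripper_force: 0.0
```

```bash
python3 - <<'E'
from h import *
s=snap('wrist','w18.png');plan(.453,.0327,.06,80.1)
cv2.imwrite('pics/last.png',cv2.resize(cv2.imread('pics/w18.png')[40:300,140:430],None,fx=2.3,fy=2.3,interpolation=cv2.INTER_CUBIC))
E
```

```text
t 42.58 tcp [ 0.4694 -0.0225  0.2404] yawY -99.7 tilt 0.000 q6 1.45 gap -0.001 F [ 0.1 -0.  -0. ] | tool shift mm [-25.5 -51.7 180.4] spin deg 0.22
```

View pics/last.png

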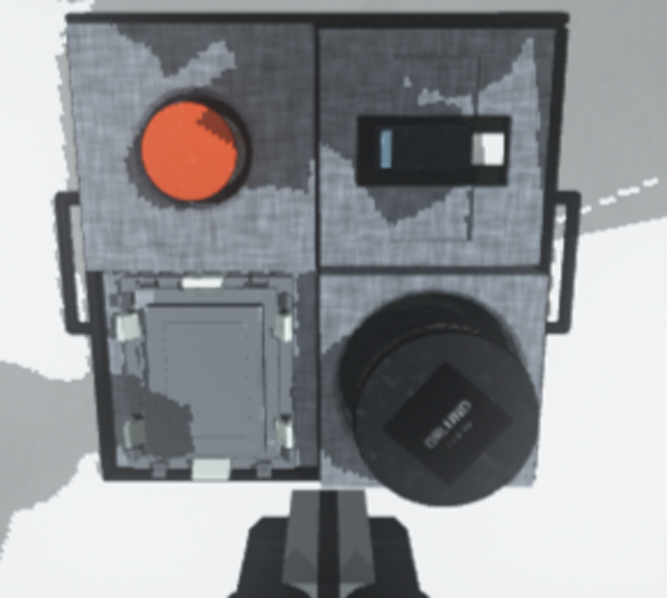

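All four items are in place: can (190,150), USB (435,150), lens (445,420), with the six clips over the flange of the cover at (205,380). Time allows a light touch near both crown ends to confirm the cover is level.

Call:
{"method": "send_rows", "body": {"commands": "0 -0.04 -0.86 0 0;0 -0.04 -0.86 0 0;0 -0.04 -0.86 0 0;0 0 0 0.95 0;0 0 0 0.95 0;0 0 0 0.95 0;0 0 0 0.95 0;0 0 0 0.95 0;0 0 0 0.95 0;0 0 0 0.95 0;0 0 0 0.95 0;0 0 0 0.95 0;0 0 0 0.95 0;0 0 0 0 0;0 0 0 0 0"}}

```text
t: 43.83
tcp_pos: [0.4755, 0.0288, 0.0496]
tool_rot: [0.996, -0.085, -0.001, -0.0]
force: [-0.1, 0.3, -0.4]
finger_gap: -0.0
gripper_force: 0.0
```

Call:
{"method": "send_rows", "body": {"commands": "0 0 0 0.1 0;0 0 0 0.08 0;0 0 0 0 0;0 0 0 0 0"}}

```text
t: 44.17
tcp_pos: [0.4764, 0.0286, 0.0473]
tool_rot: [0.996, -0.085, 0.001, 0.0]
force: [-0.6, -0.0, -0.7]
finger_gap: -0.003
gripper_force: 0.0
```

Call:
{"method": "send_rows", "body": {"commands": "0 0 0 0.08 0;0 0 0 0 0"}}

```text
t: 44.33
tcp_pos: [0.4761, 0.0287, 0.0452]
tool_rot: [0.996, -0.085, 0.0, 0.0]
force: [0.4, -0.6, 0.2]
finger_gap: -0.001
gripper_force: 0.0
```

Call:
{"method": "send_rows", "body": {"commands": "0 0 0 0.05 0;0 0 0 0 0"}}

```text
t: 44.5
tcp_pos: [0.4761, 0.0287, 0.045]
tool_rot: [0.996, -0.085, 0.0, 0.0]
force: [-1.7, 1.0, 10.6]
finger_gap: -0.0
gripper_force: 5.3
```

Contact at 0.045 here. Now the other end.

Call:
{"method": "send_rows", "body": {"commands": "0 0 0 -0.5 0;0 -0.8 0 0 0;0 -0.8 0 0 0;0 -0.6 0 0 0;0 0 0 0.3 0;0 0 0 0 0;0 0 0 0.1 0;0 0 0 0.05 0;0 0 0 0 0"}}

```text
t: 45.25
tcp_pos: [0.4342, 0.0358, 0.0451]
tool_rot: [0.996, -0.086, 0.001, 0.0]
force: [0.3, -0.3, 4.3]
finger_gap: -0.001
gripper_force: 1.8
```

Call:
{"method": "send_rows", "body": {"commands": "0 0 0 0.05 0;0 0 0 0 0"}}

```text
t: 45.42
tcp_pos: [0.4342, 0.0359, 0.045]
tool_rot: [0.996, -0.086, 0.002, 0.0]
force: [-1.6, 0.8, 14.7]
finger_gap: -0.001
gripper_force: 7.3
```

Both ends touch at 0.045 m, so the cover is level and seated. Retreat and hand in.

Call:
{"method": "send_rows", "body": {"commands": "0 0 0 -0.5 0;0 0 0 -1 0;0 0 0 -1 0;0 0 0 -1 0;0 0 0 -1 0;0 0 0 -1 0;0 0 0 -1 0;0 0 0 -1 0;0 0 0 0 0;0 0 0 0 0;0 0 0 0 0"}}

```text
t: 46.33
tcp_pos: [0.4325, 0.0361, 0.1935]
tool_rot: [0.996, -0.086, -0.0, -0.0]
force: [0.0, -0.6, 0.3]
finger_gap: -0.004
gripper_force: 0.0
```

```bash
python3 -c "
from station import sign_off
print(sign_off())"
```

```text
the job is handed in; nothing more can be done
None
```

I packed the kit and handed it in at about 46 s: lens, film can and USB stick are in place, and the battery is in its case with the cover clicked down level (both ends touched at the same height); the hand-in gave no verdict.

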